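# Ready the rover: clear the offcuts and swap its bayonet battery

## Task

Get the rover ready for its test run: put every plywood offcut lying on its deck and on the bench into the blue scrap bin, turn the grey flat battery out of the rover's bayonet socket and stand it upright, flat on the floor of the charging tray, then push the purple charged battery into the socket and twist it clockwise a quarter turn until it is locked. Keep both batteries upright all the time, and leave the roll of black tape where it is.

Things in the scene. Friction and masses are not known exactly. Their poses are not given: they have to be found in the camera images.
- offcut1: chunky plywood offcut, a plain block 80 x 30 x 22 mm (its x, y, z) with a thin dark pencil line along its top; origin at the centre of its underside, z up as it lies; may be absent (None)
- offcut2: chunky plywood offcut, a plain block 70 x 34 x 24 mm (its x, y, z) with a thin dark pencil line along its top; origin at the centre of its underside, z up as it lies; may be absent (None)
- offcut3: chunky plywood offcut, a plain block 90 x 30 x 24 mm (its x, y, z) with a thin dark pencil line along its top; origin at the centre of its underside, z up as it lies; may be absent (None)
- offcut4: chunky plywood offcut, a plain block 75 x 32 x 22 mm (its x, y, z) with a thin dark pencil line along its top; origin at the centre of its underside, z up as it lies; may be absent (None)
- offcut5: chunky plywood offcut, a plain block 65 x 34 x 24 mm (its x, y, z) with a thin dark pencil line along its top; origin at the centre of its underside, z up as it lies; may be absent (None)
- fresh: charged battery: purple canister, body 58 mm across, 48 mm tall, z up. Two lugs at its foot reach out along its +x and -x: one steel bar 84 mm over all (x), 11 wide, 8 high, flush with the underside. On top a black grip bar along x, 56 mm long, 16 thick (y), from 48 to 79 mm up. Same after a half turn. 0.25 to 0.45 kg. Origin: centre of the underside
- spent: flat battery: grey canister with orange band, otherwise the same shape and size as the fresh one (origin: centre of the underside). Starts locked in the rover's socket
- rover: small rover, fixed to the bench: plywood deck 200 (x) x 320 (y) x 8 mm, its top face 70 mm above the bench, flat but for the socket at its -y end and a small blue circuit board 18 x 70 x 20 mm high centred at x = +86, y = +60 mm; wheels under the deck. Origin on the bench under the deck's centre; z up
- socket (a point): centre of the floor of the white bayonet socket (floor level with the deck top, 70 mm above the bench); axes as the rover's, z up. White ring 104 mm across, 21 mm high, bore 66 mm. Two open slots in its roof, 18 mm wide, lie along the socket's +x and -x. Under the roof (underside 13 mm above the floor) the lugs can turn
- entry_mark (a point): yellow mark on the deck at the socket's +x slot, 68 mm from its axis (a twin lies at -x). A canister goes in from above with its lugs along the socket's x axis, and also comes out that way: turn a locked one ANTICLOCKWISE seen from above by a quarter turn to the stop, pressing down lightly if it drags, and lift
- lock_mark (a point): red mark on the socket's rim at its -y (a twin lies at +y). Lock: with the canister pressed down so that its underside is 0 to 4 mm above the socket floor, turn it CLOCKWISE seen from above a quarter turn to the stop, lugs along the socket's y axis (2 to 5 deg of play at the stops). Let go: the plunger lifts it against the roof, underside 5 mm above the floor: locked
- plunger (a joint): brass spring plunger in the middle of the socket floor: 0 = up (its top 12 mm above the floor), grows as pressed, to 0.0115 m. 3 N at the top to 8 N when fully down. An inserted canister rests on it with its underside 8 to 12 mm above the floor; its lugs are then still in the slots, so that it cannot turn until pushed down
- bin: blue scrap bin, open at the top, fixed: 180 x 180 mm, 80 mm high, walls and floor 5 mm; origin at the centre of its underside
- tray: charging tray, fixed: shallow aluminium open box 170 x 170 mm, walls 6 mm thick and 30 mm high, inner floor 6 mm above the bench, black mat inside; a black charger box 50 x 150 x 55 mm high is joined to its -x side. Origin: centre of the open box's underside, z up
- tape: roll of black tape, 60 mm across, 19 mm high, lying on the bench; leave alone; origin centre of underside
There are look-alikes about, which are no part of the job. Leave any orange look-alike of the offcut3 alone.

How it is judged:
By the outcome, as a careful person would: the job done as asked, in the order asked, and still so for the second after the job is handed in, with the robot touching nothing.
Of offcut1, offcut2, offcut3, offcut4, offcut5 only 3 to 5 are there at a start; the rules pass over those that are not, and their reading is None.
At some moment in a run one of offcut1, offcut2, offcut3, offcut4, offcut5 may be knocked a few centimetres aside while the robot is not near it.
It also fails if it takes over 210 s, if anything falls off the work surface, if the arm or the gripper's body presses on something with over 40 N, if the wrist force passes 120 N, or if a joint passes its speed limit or range.

## Robot

A 6-joint arm with a two-finger parallel gripper is mounted at the origin on the work surface. World frame = base frame: x ahead of the robot, y to its left, z up, the work surface at z = 0. Lengths are in m, angles in rad, forces in N, time in s.
With the tool pointing down it reaches from about 0.225 to 0.875 m from the base axis. Payload 3.4 kg.
Tool frame: the origin (TCP) lies on the centre line of the jaws, within the pads' length; the fingertips stand 17 mm ahead of it and the grasp point (between the pads) lies 2 mm behind it; z points along the fingers, y is the line along which they close (so a half turn about z gives the same grasp; the last joint's range is limited). The gripper opens to 85 mm and grips with 20 to 120 N. Pads are 22 mm wide; open, the fingers measure 114 mm over their backs; the gripper's body (76 mm by 85 mm) begins 54 mm behind the grasp point. The pads swing forward as they close: fully open they stand 13 mm farther back than shut.
Start: joints at [1.08, 0.276, 1.505, -0, 1.361, -0.121], TCP at [0.208, 0.536, 0.248] pointing down, gripper open.
Joint ranges: [-2.89, 2.89], [-0.75, 2.08], [0.22, 2.7], [-1.18, 4.32], [0.11, 2.71], [-2.7, 2.7]. Speed limits (rad/s): [2.57, 2.57, 3.14, 3.14, 3.14, 3.14].

## Interface

Orientations are given as a unit quaternion [w, x, y, z].
In Python, from rig import manip gives the robot as it stands.
- The arm moves only by the tool move_arm, never from a script. Its argument "steps" is one flat list of numbers, 7 for each row, row after row: the turn, a rotation vector about the world's x, y, z normalised to -1 to 1, where 1 is 360 degrees, then the shift along the world's x, y, z normalised to -1 to 1, where 1 is 1 m, then the opening, from -1 (shut) to 1 (fully open). A call has exactly 10 rows; each row is the pose to reach, as a shift and turn from the pose commanded when the call began, turning the shorter way round; what a row does not reach only later rows make up. A row lasts 1/10 s, in which the tool goes at most 50 mm and 8.59 degrees, less where a joint would pass 70% of its speed; a pose out of reach is approached as far as the arm can. A call with a number of a shift or a turn outside -1 to 1 is refused whole. A call with a gripper value outside its range is refused whole. The fingers move at their own pace and stop on an object; "squeeze" is the grip in N (left out, the last holds). Time passes only in rows, so rows that repeat a pose let the fingers close, or fill a call up. It gives the time, the measured TCP pose, the force, the opening and the grip force at its end, in the units of the state.
- manip.get_state(): the state, without advancing time (a new reading comes with each control period).
- manip.get_image(name): name is "scene" or "top" or "wrist"; returns a dict with "pixels" (420x560x3 uint8, blue, green, red), "fx", "fy", "cx", "cy" (pixels), "R" (3x3) and "t" (3): a world point X has camera coordinates R X + t. Camera axes: x right, y down, z forward; pixel columns grow to the right and rows downward; lengths in m; the calibration is good to about 2 mm. A picture is of the moment at which its call begins. There is no depth.
- manip.sign_off(): hands the job in; it is judged then, once.
The state is a dict: "clock": time; "qpos": joint angles; "qd": joint speeds; "effort": joint torques, N m; "position": TCP position; "ee_rot": TCP orientation; "contact_force": force on the tool from outside, world axes, zero at the start; "moment": the same for the moment, N m; "width": finger opening in m; "gripper_force": force on a finger pad.
Only numpy, scipy, OpenCV 4.12 (cv2) and the standard library are available. Lean on these libraries where they do the work, as an engineer would, in place of code of your own. Each camera call takes 0.05 s, during which the arm holds its last target. There are 200 camera calls.

## Working session

There is one attempt and no reset: what is moved stays moved. The work goes in short steps, Python scripts to look and compute and a tool call to move; the robot and the scene stay as the last step left them, time stands still between calls to the robot, and variables do not carry over. Pictures are saved under pics/ and viewed, at most 14 in all, crops included, and the job is handed in when it is done.

Besides the shell and the picture viewer there is one more tool, called after ">>>" by a JSON object that holds its "name" and its "arguments", one argument or row to a line. move_arm: Moves the arm, as the interface text tells. Scaled input: -1 to 1 covers 1 m each way for a shift and 360 degrees each way for a turn. Its arguments: {"type":"object","properties":{"steps":{"type":"array"},"squeeze":{"type":"number"}},"required":["steps"]}

```bash
mkdir -p pics; ls; cat > h.py <<'E'
import numpy as np, cv2
from rig import manip
def cap(n,f=None):
    im=manip.get_image(n)
    if f: cv2.imwrite('pics/'+f,im['pixels'])
    return im
def ray(im,u,v,z):
    R=np.array(im['R']);t=np.array(im['t']);c=-R.T@t
    d=R.T@np.array([(u-im['cx'])/im['fx'],(v-im['cy'])/im['fy'],1])
    return c+d*(z-c[2])/d[2]
def proj(im,X):
    p=np.array(im['R'])@np.array(X)+np.array(im['t'])
    return im['fx']*p[0]/p[2]+im['cx'],im['fy']*p[1]/p[2]+im['cy']
E
python3 - <<'E'
from h import *
for n in('top','scene'):
    im=cap(n,n+'0.png'); print(n,im['fx'],-np.array(im['R']).T@np.array(im['t']),np.round(im['R'],3).tolist())
print(manip.get_state())
E
```

```text
pics
top 405.55515145041505 [0.42354733 0.00242176 1.22772649] [[-0.004, -1.0, 0.002], [-0.999, 0.004, -0.035], [0.035, -0.002, -0.999]]
scene 543.1545375138461 [1.22854975 0.63113367 0.97229034] [[-0.649, 0.76, 0.013], [0.507, 0.445, -0.738], [-0.567, -0.473, -0.675]]
{'clock': 0.1, 'qpos': array([ 1.07999566e+00,  2.76556701e-01,  1.50600144e+00,  6.50070930e-06,
        1.36069243e+00, -1.20994319e-01]), 'qd': array([ 9.38644673e-05, -9.49964345e-04, -2.40342966e-03,  7.83499562e-04,
        7.57312067e-04, -1.22333178e-03]), 'effort': array([ 1.05431507e-03, -4.17699623e+01, -2.46403366e+01, -1.33224594e-04,
        5.77678147e-03,  1.72501706e-05]), 'position': array([0.20761873, 0.53574262, 0.24751398]), 'ee_rot': array([-2.52670886e-04,  1.83851965e-01,  9.82953594e-01, -7.89518634e-04]), 'contact_force': array([ 0.70833704, -0.28295715, -0.16668025]), 'moment': array([-0.06291798,  0.02765121, -0.03427356]), 'gripper_force': 0.0, 'width': 0.0851306950585235}
```

View pics/top0.png

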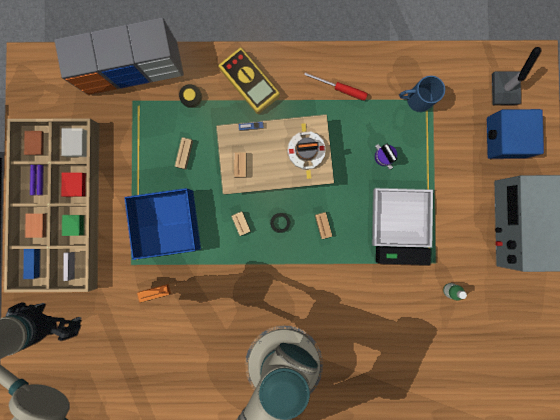

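View pics/scene0.png

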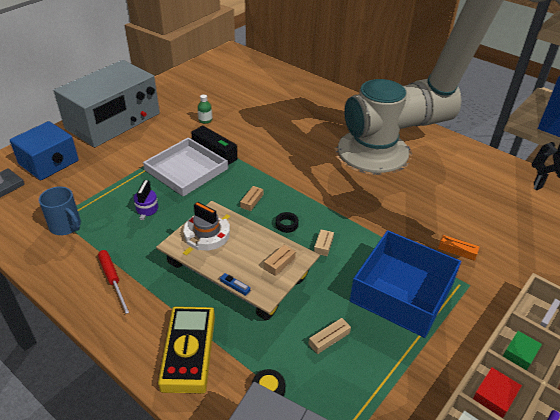

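Top view shows offcuts at (184,153), (240,164, on the deck), (241,222) and (324,225). The orange look-alike is at (153,293), the socket with the grey battery at (307,149), the purple battery at (387,155), the tray at (403,217), the bin at (162,223) and the tape at (281,222). The scene view agrees.

```bash
python3 - <<'E'
from h import *
im=cap('top'); px=im['pixels']; hsv=cv2.cvtColor(px,cv2.COLOR_BGR2HSV)
def show(name,mask,box,z,n=1,mina=15):
    m=np.zeros_like(mask); x0,y0,x1,y1=box; m[y0:y1,x0:x1]=mask[y0:y1,x0:x1]
    cs=sorted(cv2.findContours(m,cv2.RETR_EXTERNAL,cv2.CHAIN_APPROX_NONE)[0],key=cv2.contourArea,reverse=True)[:n]
    for c in cs:
        W=np.array([ray(im,p[0][0],p[0][1],z)[:2]*1000 for p in c],np.float32)
        (cx,cy),(w,h),a=cv2.minAreaRect(W)
        if w<h: w,h,a=h,w,a+90
        print(name,'xy %.0f %.0f size %.0f %.0f longaxis %.0f'%(cx,cy,w,h,(a+90)%180-90),'area',cv2.contourArea(c))
wood=cv2.inRange(hsv,(5,40,70),(28,200,255))
for i,b in enumerate([(165,125,205,180),(222,205,260,242),(308,205,340,245)]): show('cut%d'%i,wood,b,.018)
show('deck',wood,(205,105,345,200),.07)
show('ring',cv2.inRange(hsv,(0,0,170),(180,60,255)),(280,120,335,178),.091)
show('red',cv2.inRange(hsv,(0,150,100),(5,255,255))|cv2.inRange(hsv,(172,150,90),(180,255,255)),(280,120,335,178),.091,4,0)
show('yel',cv2.inRange(hsv,(22,150,130),(35,255,255)),(280,115,335,185),.07,4,0)
show('bin',cv2.inRange(hsv,(105,130,40),(125,255,255)),(110,175,215,270),.08)
show('tray',cv2.inRange(hsv,(0,0,110),(180,50,255)),(360,180,440,252),.03)
show('purple',cv2.inRange(hsv,(125,60,40),(155,255,255)),(365,135,410,180),.048)
show('blk',cv2.inRange(hsv,(0,0,0),(180,255,60)),(365,135,410,175),.079,3)
for n,b in(('a',(215,105,345,200)),('b',(360,130,420,180))):
    cv2.imwrite('pics/c%s.png'%n,cv2.resize(px[b[1]:b[3],b[0]:b[2]],None,fx=6,fy=6,interpolation=cv2.INTER_CUBIC))
E
```

```text
cut0 xy 634 298 size 91 34 longaxis -14 area 284.5
cut1 xy 422 127 size 65 35 longaxis 23 area 229.5
cut2 xy 415 -119 size 75 34 longaxis 15 area 254.5
deck xy 621 24 size 320 200 longaxis -84 area 7330.0
ring xy 626 -33 size 97 44 longaxis 7 area 244.5
red xy 635 -109 size 9 8 longaxis -0 area 9.0
red xy 627 -21 size 9 8 longaxis -0 area 7.5
yel xy 698 -59 size 17 9 longaxis -0 area 17.5
yel xy 562 -73 size 23 9 longaxis -0 area 16.0
bin xy 424 343 size 194 179 longaxis -82 area 4187.5
tray xy 438 -352 size 177 172 longaxis 88 area 3334.0
purple xy 612 -285 size 54 33 longaxis 29 area 144.5
blk xy 620 -302 size 57 24 longaxis 31 area 60.5
blk xy 589 -307 size 0 0 longaxis 0 area 0.0
```

View pics/ca.png

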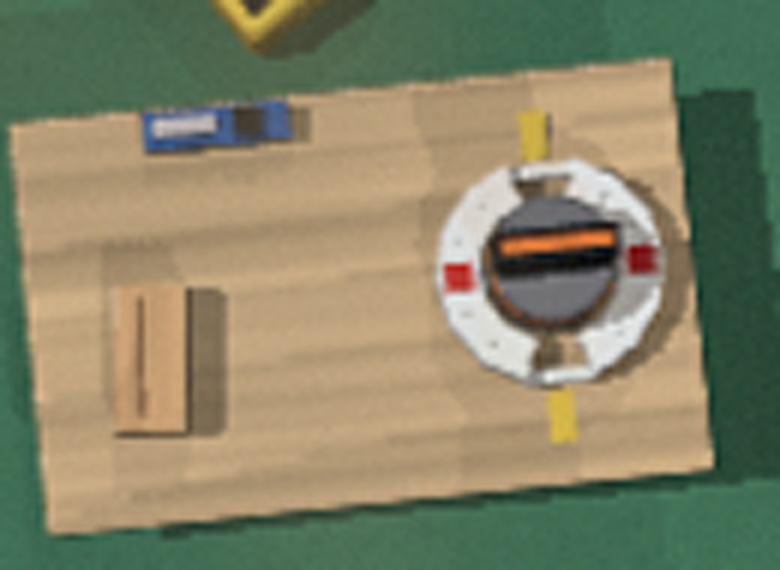

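View pics/cb.png

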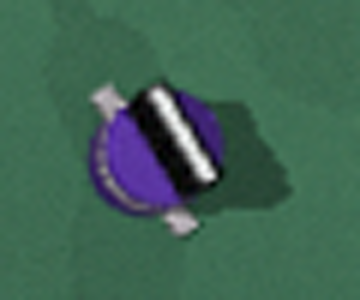

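The deck offcut's top face is centred at (240.3,165.2), about 70x34, long axis along x. The rover is yawed about 5.8°, and the purple battery's lugs are at (377.7,146.3) and (390.3,166.7). First I'll go to the offcut at (634,298).

>>> {"name": "move_arm", "arguments": {
  "steps": [0, 0, 0.02, 0.426, -0.238, -0.1, 1, 0, 0, 0.02, 0.426, -0.238, -0.1, 1, 0, 0, 0.02, 0.426, -0.238, -0.1, 1, 0, 0, 0.02, 0.426, -0.238, -0.1, 1, 0, 0, 0.02, 0.426, -0.238, -0.1, 1, 0, 0, 0.02, 0.426, -0.238, -0.1, 1, 0, 0, 0.02, 0.426, -0.238, -0.1, 1, 0, 0, 0.02, 0.426, -0.238, -0.1, 1, 0, 0, 0.02, 0.426, -0.238, -0.1, 1, 0, 0, 0.02, 0.426, -0.238, -0.1, 1],
  "squeeze": 40
}}

```text
clock: 1.15
position: [0.6354, 0.2967, 0.1474]
ee_rot: [-0.0, 0.122, 0.993, -0.0]
contact_force: [-0.5, 0.3, 0.8]
width: 0.0853
gripper_force: 0.0
```

```bash
cat >> h.py <<'E'
def st():
    s=manip.get_state(); w,x,y,z=s['ee_rot']; a=np.degrees(2*np.arctan2(y,x))+(-90)
    print('t %.2f'%s['clock'],'pos',np.round(s['position']*1000,1),'closeang %.1f'%((a+90)%180-90),'F',np.round(s['contact_force'],1),'M',np.round(s['moment'],2),'w %.1f g %.0f'%(s['width']*1000,s['gripper_force']),'tilt',np.round([w,z],3))
def blocks(im,z,mina=300,lo=(5,40,70),hi=(28,200,255)):
    hsv=cv2.cvtColor(im['pixels'],cv2.COLOR_BGR2HSV)
    m=cv2.morphologyEx(cv2.inRange(hsv,lo,hi),cv2.MORPH_CLOSE,np.ones((5,5)))
    for c in cv2.findContours(m,cv2.RETR_EXTERNAL,cv2.CHAIN_APPROX_NONE)[0]:
        if cv2.contourArea(c)<mina: continue
        W=np.array([ray(im,*p[0],z)[:2]*1000 for p in c],np.float32)
        (cx,cy),(w,h),a=cv2.minAreaRect(W)
        if w<h: w,h,a=h,w,a+90
        print('xy %.0f %.0f size %.0f %.0f long %.0f'%(cx,cy,w,h,(a+90)%180-90),'px',c.mean(0).round())
E
python3 - <<'E'
from h import *
st(); im=cap('wrist','w1.png'); blocks(im,.024); print(-np.array(im['R']).T@im['t'],np.round(im['R'],2))
t=cap('top'); blocks(t,.018,100)
print('deckcut',ray(t,240.3,165.2,.094)); a=ray(t,377.7,146.3,.006);b=ray(t,390.3,166.7,.006);print('fresh',(a+b)/2,np.degrees(np.arctan2(*(a-b)[1::-1])))
E
```

```text
t 1.15 pos [635.4 296.7 147.4] closeang 76.0 F [-0.5  0.3  0.8] M [-0.01  0.01  0.01] w 85.3 g 0 tilt [-0. -0.]
xy 794 339 size 45 25 long 89 px [[372. 365.]]
xy 636 297 size 93 31 long -13 px [[284. 208.]]
xy 613 132 size 215 104 long -27 px [[ 42. 220.]]
xy 661 470 size 266 60 long -2 px [[520. 160.]]
xy 642 427 size 241 6 long -0 px [[454. 154.]]
[0.56948156 0.31324781 0.27263428] [[ 0.24  0.97 -0.  ]
 [ 0.93 -0.23  0.27]
 [ 0.26 -0.07 -0.96]]
xy 226 344 size 98 77 long -90 px [[170. 289.]]
xy 415 -119 size 75 34 long 15 px [[323. 225.]]
xy 422 127 size 65 35 long 23 px [[241. 223.]]
xy 411 372 size 259 112 long 3 px [[160. 230.]]
xy 607 317 size 112 60 long -50 px [[176. 160.]]
xy 629 25 size 334 208 long -84 px [[274. 153.]]
xy 412 516 size 1136 653 long 1 px [[ 84. 274.]]
xy 412 -221 size 1229 1129 long 90 px [[358. 239.]]
deckcut [0.58517598 0.12011328 0.094     ]
fresh [ 0.62241077 -0.30599485  0.006     ] 30.965626886038766
```

View pics/w1.png

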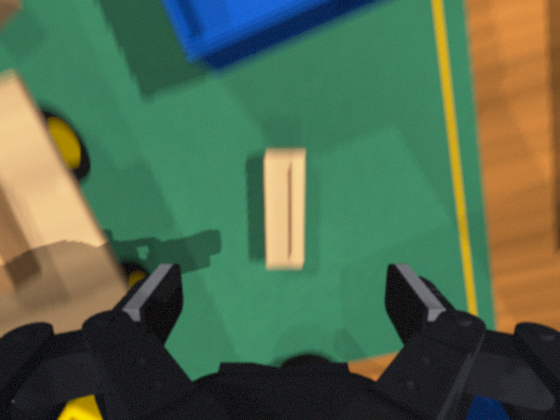

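Wrist view: the offcut is at (284,208), centred between the fingers and aligned with them. Descend and grip.

>>> {"name": "move_arm", "arguments": {
  "steps": [0, 0, 0, 0, 0, -0.05, 1, 0, 0, 0, 0, 0, -0.1, 1, 0, 0, 0, 0, 0, -0.125, 1, 0, 0, 0, 0, 0, -0.125, 1, 0, 0, 0, 0, 0, -0.125, -1, 0, 0, 0, 0, 0, -0.125, -1, 0, 0, 0, 0, 0, -0.125, -1, 0, 0, 0, 0, 0, -0.125, -1, 0, 0, 0, 0, 0, -0.125, -1, 0, 0, 0, 0, 0, -0.125, -1]
}}

```text
clock: 2.25
position: [0.6351, 0.2987, 0.0256]
ee_rot: [0.002, 0.122, 0.993, 0.001]
contact_force: [-0.3, 0.0, 6.0]
width: 0.0292
gripper_force: 41.8
```

>>> {"name": "move_arm", "arguments": {
  "steps": [0, 0, 0, 0, 0, 0.05, -1, 0, 0, 0, 0, 0, 0.1, -1, 0, 0, 0, 0, 0, 0.14, -1, 0, 0, 0, -0.05, 0.016, 0.14, -1, 0, 0, 0, -0.1, 0.032, 0.14, -1, 0, 0, 0, -0.145, 0.048, 0.14, -1, 0, 0, 0, -0.185, 0.061, 0.14, -1, 0, 0, 0, -0.185, 0.061, 0.14, -1, 0, 0, 0, -0.185, 0.061, 0.09, -1, 0, 0, 0, -0.185, 0.061, 0.04, -1]
}}

```text
clock: 3.25
position: [0.4507, 0.3605, 0.0647]
ee_rot: [0.003, 0.121, 0.993, 0.002]
contact_force: [1.5, 0.1, -1.2]
width: 0.0289
gripper_force: 41.0
```

>>> {"name": "move_arm", "arguments": {
  "steps": [0, 0, 0, 0, 0, 0, -1, 0, 0, 0, 0, 0, 0, 0.3, 0, 0, 0, 0, 0, 0, 0.3, 0, 0, 0, 0, 0, 0, 0.3, 0, 0, 0, 0, 0, 0.05, 0.3, 0, 0, 0, 0, 0, 0.1, 0.3, 0, 0, 0.06, 0.02, -0.04, 0.13, 1, 0, 0, 0.06, 0.05, -0.08, 0.13, 1, 0, 0, 0.06, 0.08, -0.12, 0.13, 1, 0, 0, 0.06, 0.1, -0.165, 0.13, 1]
}}

```text
clock: 4.25
position: [0.5487, 0.1991, 0.1965]
ee_rot: [0.003, -0.068, 0.998, 0.001]
contact_force: [0.1, 0.6, -0.2]
width: 0.085
gripper_force: 0.0
```

```bash
python3 - <<'E'
from h import *
st(); im=cap('top','t2.png'); hsv=cv2.cvtColor(im['pixels'],cv2.COLOR_BGR2HSV)
m=cv2.inRange(hsv,(5,40,70),(28,200,255))
for n,b,z in(('bin',(130,190,200,262),.02),('cut5',(222,205,260,242),.018),('cut4',(308,205,340,245),.018)):
    q=np.argwhere(m[b[1]:b[3],b[0]:b[2]]); print(n,len(q),ray(im,q[:,1].mean()+b[0],q[:,0].mean()+b[1],z) if len(q) else '')
E
```

```text
t 4.25 pos [548.7 199.1 196.5] closeang -82.3 F [ 0.1  0.6 -0.2] M [0.01 0.02 0.02] w 85.0 g 0 tilt [0.003 0.001]
bin 393 [0.43314654 0.36547634 0.02      ]
cut5 259 [0.42247864 0.12758736 0.018     ]
cut4 289 [ 0.41528787 -0.11894413  0.018     ]
```

>>> {"name": "move_arm", "arguments": {
  "steps": [0, 0, -0.02, 0.036, -0.08, 0, 1, 0, 0, -0.02, 0.036, -0.08, 0, 1, 0, 0, -0.02, 0.036, -0.08, 0, 1, 0, 0, -0.02, 0.036, -0.08, 0, 1, 0, 0, -0.02, 0.036, -0.08, 0, 1, 0, 0, -0.02, 0.036, -0.08, 0, 1, 0, 0, -0.02, 0.036, -0.08, 0, 1, 0, 0, -0.02, 0.036, -0.08, 0, 1, 0, 0, -0.02, 0.036, -0.08, 0, 1, 0, 0, -0.02, 0.036, -0.08, 0, 1]
}}

```text
clock: 5.3
position: [0.582, 0.1203, 0.1933]
ee_rot: [-0.0, -0.004, 1.0, 0.0]
contact_force: [-0.9, 0.3, 0.1]
width: 0.0854
gripper_force: 0.0
```

```bash
python3 - <<'E'
from h import *
st(); im=cap('wrist','w2.png'); b=proj(im,(.585,.12,.094)); print(b)
E
```

```text
t 5.30 pos [582.  120.3 193.3] closeang -89.6 F [-0.9  0.3  0.1] M [ 0.01 -0.04 -0.04] w 85.4 g 0 tilt [-0.  0.]
(np.float64(282.949898453238), np.float64(223.13167317800887))
```

View pics/w2.png

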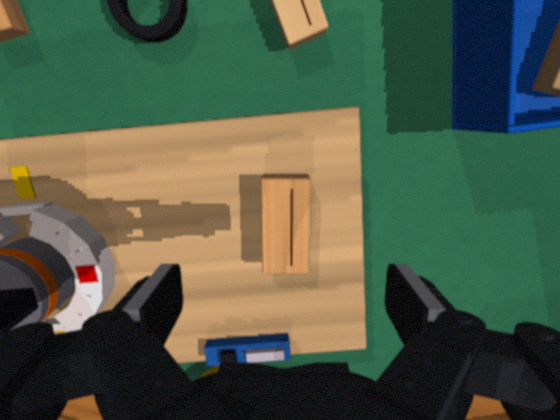

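Wrist view: the deck offcut is centred at (286,227) and aligned with the jaws. Grip it.

>>> {"name": "move_arm", "arguments": {
  "steps": [0, 0, 0, 0.005, 0.001, -0.05, 1, 0, 0, 0, 0.005, 0.001, -0.095, 1, 0, 0, 0, 0.005, 0.001, -0.095, 1, 0, 0, 0, 0.005, 0.001, -0.095, -1, 0, 0, 0, 0.005, 0.001, -0.095, -1, 0, 0, 0, 0.005, 0.001, -0.095, -1, 0, 0, 0, 0.005, 0.001, -0.095, -1, 0, 0, 0, 0.005, 0.001, -0.095, -1, 0, 0, 0, 0.005, 0.001, -0.055, -1, 0, 0, 0, 0.005, 0.001, -0.005, -1]
}}

```text
clock: 6.35
position: [0.5852, 0.1208, 0.1876]
ee_rot: [-0.003, -0.004, 1.0, -0.0]
contact_force: [1.7, 1.3, -0.2]
width: 0.0328
gripper_force: 40.7
```

>>> {"name": "move_arm", "arguments": {
  "steps": [0, 0, 0, -0.035, 0.036, 0, -1, 0, 0, 0, -0.07, 0.071, 0, -1, 0, 0, 0, -0.1, 0.107, 0, -1, 0, 0, 0, -0.135, 0.142, 0, -1, 0, 0, 0, -0.16, 0.175, 0, -1, 0, 0, 0, -0.18, 0.195, 0, -1, 0, 0, 0, -0.18, 0.195, 0, -1, 0, 0, 0, -0.18, 0.195, -0.05, -1, 0, 0, 0, -0.18, 0.195, -0.1, -1, 0, 0, 0, -0.18, 0.195, -0.115, -1]
}}

```text
clock: 7.35
position: [0.4046, 0.3137, 0.0696]
ee_rot: [-0.003, -0.004, 1.0, -0.002]
contact_force: [-0.2, -0.7, -1.0]
width: 0.0331
gripper_force: 40.6
```

>>> {"name": "move_arm", "arguments": {
  "steps": [0, 0, 0, 0, 0, 0, 0.3, 0, 0, 0, 0, 0, 0, 0.3, 0, 0, 0, 0, 0, 0, 0.3, 0, 0, 0, 0, 0, 0.05, 0.3, 0, 0, 0, 0, 0, 0.09, 0.3, 0, 0, 0.065, 0.005, -0.04, 0.09, 1, 0, 0, 0.065, 0.01, -0.09, 0.09, 1, 0, 0, 0.065, 0.015, -0.14, 0.09, 1, 0, 0, 0.065, 0.016, -0.187, 0.09, 1, 0, 0, 0.065, 0.016, -0.187, 0.09, 1]
}}

```text
clock: 8.35
position: [0.4238, 0.1248, 0.1652]
ee_rot: [0.002, -0.204, 0.979, -0.001]
contact_force: [-0.2, 1.7, 0.5]
width: 0.0854
gripper_force: 0.0
```

```bash
python3 - <<'E'
from h import *
st(); im=cap('wrist'); blocks(im,.024)
E
```

```text
t 8.35 pos [423.8 124.8 165.2] closeang -66.5 F [-0.2  1.7  0.5] M [0.04 0.02 0.02] w 85.4 g 0 tilt [ 0.002 -0.001]
xy 691 22 size 45 30 long -66 px [[ 81. 410.]]
xy 574 134 size 117 81 long -82 px [[229. 343.]]
xy 592 -19 size 111 83 long -85 px [[ 51. 295.]]
xy 413 332 size 106 68 long 53 px [[513. 286.]]
xy 421 126 size 67 34 long 23 px [[286. 199.]]
xy 409 -96 size 74 20 long 11 px [[12. 67.]]
xy 260 170 size 273 90 long -90 px [[427.  47.]]
```

>>> {"name": "move_arm", "arguments": {
  "steps": [0, 0, 0, -0.003, 0.001, -0.05, 1, 0, 0, 0, -0.003, 0.001, -0.1, 1, 0, 0, 0, -0.003, 0.001, -0.137, 1, 0, 0, 0, -0.003, 0.001, -0.137, 1, 0, 0, 0, -0.003, 0.001, -0.137, -1, 0, 0, 0, -0.003, 0.001, -0.137, -1, 0, 0, 0, -0.003, 0.001, -0.137, -1, 0, 0, 0, -0.003, 0.001, -0.137, -1, 0, 0, 0, -0.003, 0.001, -0.137, -1, 0, 0, 0, -0.003, 0.001, -0.087, -1]
}}

```text
clock: 9.4
position: [0.4165, 0.1294, 0.0736]
ee_rot: [-0.005, -0.206, 0.979, 0.0]
contact_force: [0.3, 0.8, -1.1]
width: 0.0328
gripper_force: 40.9
```

```bash
python3 - <<'E'
from h import *
st(); im=cap('top','t3.png'); cv2.imwrite('pics/t3c.png',cv2.resize(im['pixels'][170:280,110:440],None,fx=2.4,fy=2.4))
E
```

```text
t 9.40 pos [416.5 129.4  73.6] closeang -66.2 F [ 0.3  0.8 -1.1] M [ 0.01 -0.02 -0.  ] w 32.8 g 41 tilt [-0.005  0.   ]
```

View pics/t3c.png

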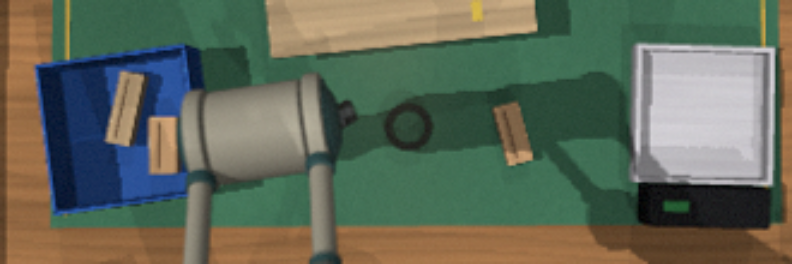

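Two offcuts are in the bin and the third is in the gripper. The tape is at its old place and the fourth offcut is at the old spot.

>>> {"name": "move_arm", "arguments": {
  "steps": [0, 0, 0, 0, 0, 0.05, -1, 0, 0, 0, 0, 0.01, 0.1, -1, 0, 0, 0, -0.01, 0.06, 0.1, -1, 0, 0, 0, -0.02, 0.11, 0.1, -1, 0, 0, 0, -0.03, 0.16, 0.1, -1, 0, 0, 0, -0.03, 0.205, 0.1, -1, 0, 0, 0, -0.03, 0.245, 0.1, -1, 0, 0, 0, -0.03, 0.245, 0.1, -1, 0, 0, 0, -0.03, 0.245, 0.05, -1, 0, 0, 0, -0.03, 0.245, 0.005, -1]
}}

```text
clock: 10.45
position: [0.3909, 0.3757, 0.0821]
ee_rot: [0.002, -0.207, 0.978, 0.001]
contact_force: [0.4, -0.1, -2.7]
width: 0.0332
gripper_force: 40.9
```

>>> {"name": "move_arm", "arguments": {
  "steps": [0, 0, 0, 0, 0, 0, 0.3, 0, 0, 0, 0, 0, 0, 0.3, 0, 0, 0, 0, 0, 0, 0.3, 0, 0, 0, 0, 0, 0.05, 0.3, 0, 0, 0, 0, 0, 0.1, 0.3, 0, 0, -0.02, 0, -0.05, 0.1, 1, 0, 0, -0.02, 0.005, -0.1, 0.1, 1, 0, 0, -0.02, 0.01, -0.15, 0.1, 1, 0, 0, -0.02, 0.015, -0.2, 0.1, 1, 0, 0, -0.02, 0.02, -0.25, 0.1, 1]
}}

```text
clock: 11.45
position: [0.4112, 0.1242, 0.1844]
ee_rot: [0.003, -0.145, 0.989, -0.0]
contact_force: [1.2, -0.4, 1.6]
width: 0.0853
gripper_force: 0.0
```

>>> {"name": "move_arm", "arguments": {
  "steps": [0, 0, 0, 0, -0.05, 0, 1, 0, 0, 0, 0, -0.1, 0, 1, 0, 0, 0, 0.005, -0.15, 0, 1, 0, 0, 0, 0.01, -0.2, 0, 1, 0, 0, 0, 0.01, -0.242, 0, 1, 0, 0, 0, 0.01, -0.242, 0, 1, 0, 0, 0, 0.01, -0.242, -0.02, 1, 0, 0, 0, 0.01, -0.242, -0.02, 1, 0, 0, 0, 0.01, -0.242, -0.02, 1, 0, 0, 0, 0.01, -0.242, -0.02, 1]
}}

```text
clock: 12.45
position: [0.4207, -0.1157, 0.1627]
ee_rot: [0.001, -0.145, 0.989, -0.001]
contact_force: [0.9, 0.3, -0.3]
width: 0.0858
gripper_force: 0.0
```

```bash
python3 - <<'E'
from h import *
st(); im=cap('wrist'); blocks(im,.022)
E
```

```text
t 12.45 pos [ 420.7 -115.7  162.7] closeang -73.3 F [ 0.9  0.3 -0.3] M [0.01 0.01 0.01] w 85.8 g 0 tilt [ 0.001 -0.001]
xy 558 133 size 45 30 long -73 px [[486. 410.]]
xy 571 -105 size 101 33 long -66 px [[245. 360.]]
xy 414 -120 size 76 33 long 15 px [[280. 193.]]
xy 265 -82 size 300 77 long 90 px [[392.  37.]]
```

>>> {"name": "move_arm", "arguments": {
  "steps": [0, 0, -0.004, -0.007, -0.004, -0.05, 1, 0, 0, -0.004, -0.007, -0.004, -0.1, 1, 0, 0, -0.004, -0.007, -0.004, -0.136, 1, 0, 0, -0.004, -0.007, -0.004, -0.136, 1, 0, 0, -0.004, -0.007, -0.004, -0.136, -1, 0, 0, -0.004, -0.007, -0.004, -0.136, -1, 0, 0, -0.004, -0.007, -0.004, -0.136, -1, 0, 0, -0.004, -0.007, -0.004, -0.136, -1, 0, 0, -0.004, -0.007, -0.004, -0.136, -1, 0, 0, -0.004, -0.007, -0.004, -0.086, -1]
}}

```text
clock: 13.5
position: [0.4096, -0.1186, 0.0725]
ee_rot: [-0.005, -0.132, 0.991, 0.003]
contact_force: [0.6, -0.4, 0.4]
width: 0.0307
gripper_force: 40.7
```

>>> {"name": "move_arm", "arguments": {
  "steps": [0, 0, 0, 0, 0, 0.05, -1, 0, 0, 0, 0, 0, 0.1, -1, 0, 0, 0, 0, 0.05, 0.1, -1, 0, 0, 0, 0, 0.1, 0.1, -1, 0, 0, 0, 0, 0.15, 0.1, -1, 0, 0, 0, 0, 0.2, 0.1, -1, 0, 0, 0, 0, 0.25, 0.1, -1, 0, 0, 0, 0, 0.3, 0.1, -1, 0, 0, 0, 0.02, 0.35, 0.1, -1, 0, 0, 0, 0.02, 0.4, 0.1, -1]
}}

```text
clock: 14.5
position: [0.4345, 0.2787, 0.1767]
ee_rot: [0.002, -0.132, 0.991, 0.0]
contact_force: [0.8, -0.3, -0.3]
width: 0.031
gripper_force: 40.7
```

```bash
python3 - <<'E'
from h import *
st(); cap('wrist','w5.png')
E
```

```text
t 14.50 pos [434.5 278.7 176.7] closeang -74.8 F [ 0.8 -0.3 -0.3] M [-0.05 -0.05 -0.02] w 31.0 g 41 tilt [0.002 0.   ]
```

View pics/w5.png

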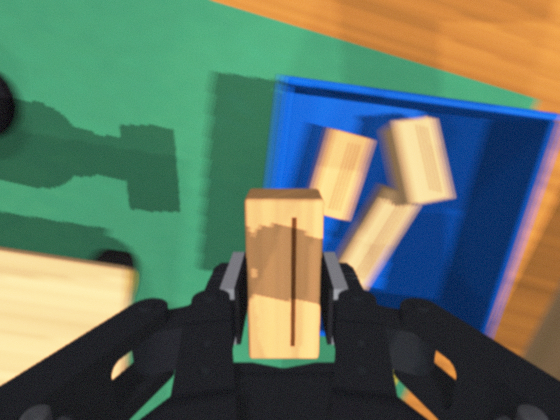

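The bin holds three offcuts, and there is free room at its -y/+x side.

>>> {"name": "move_arm", "arguments": {
  "steps": [0, 0, -0.055, 0.015, 0.029, 0, -1, 0, 0, -0.055, 0.015, 0.029, 0, -1, 0, 0, -0.055, 0.015, 0.029, 0, -1, 0, 0, -0.055, 0.015, 0.029, -0.05, -1, 0, 0, -0.055, 0.015, 0.029, -0.1, -1, 0, 0, -0.055, 0.015, 0.029, -0.1, 0.2, 0, 0, -0.055, 0.015, 0.029, -0.1, 0.2, 0, 0, -0.055, 0.015, 0.029, -0.1, 0.2, 0, 0, -0.055, 0.015, 0.029, -0.05, 0.2, 0, 0, -0.055, 0.015, 0.029, 0, 0.2]
}}

```text
clock: 15.55
position: [0.4476, 0.3052, 0.1783]
ee_rot: [-0.0, 0.04, 0.999, -0.0]
contact_force: [1.0, 1.6, 0.7]
width: 0.051
gripper_force: 0.0
```

>>> {"name": "move_arm", "arguments": {
  "steps": [0, 0, -0.01, 0.02, -0.05, 0.05, 1, 0, 0, -0.04, 0.05, -0.09, 0.05, 1, 0, 0, -0.08, 0.08, -0.13, 0.05, 1, 0, 0, -0.1, 0.1, -0.17, 0.05, 1, 0, 0, -0.12, 0.12, -0.21, 0.05, 1, 0, 0, -0.14, 0.14, -0.25, 0.05, 1, 0, 0, -0.17, 0.16, -0.3, 0.05, 1, 0, 0, -0.2, 0.175, -0.34, 0.05, 1, 0, 0, -0.215, 0.185, -0.375, 0.05, 1, 0, 0, -0.224, 0.185, -0.375, 0.05, 1]
}}

```text
clock: 16.55
position: [0.6347, -0.0754, 0.2287]
ee_rot: [0.003, 0.681, 0.732, 0.0]
contact_force: [-0.5, 0.6, 0.4]
width: 0.0854
gripper_force: 0.0
```

```bash
python3 - <<'E'
from h import *
st(); im=cap('top','t4.png'); hsv=cv2.cvtColor(im['pixels'],cv2.COLOR_BGR2HSV)
a=cv2.resize(im['pixels'][100:280,110:280],None,fx=3.2,fy=3.2); w=cap('wrist','w6.png')['pixels']
cv2.imwrite('pics/m6.png',np.hstack([cv2.resize(a,(360,381)),cv2.resize(w,(440,381))]))
E
```

```text
t 16.55 pos [634.7 -75.4 228.7] closeang 4.1 F [-0.5  0.6  0.4] M [-0.02 -0.02 -0.  ] w 85.4 g 0 tilt [0.003 0.   ]
```

View pics/m6.png

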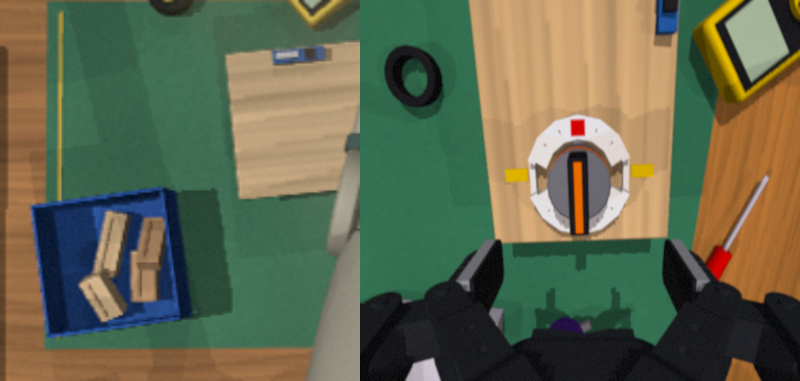

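All four offcuts are in the bin. The wrist view shows the socket, with its yellow marks at panel (516,175) and (642,170), and the orange-striped bar between the jaws, near parallel to the pads. Now I'll measure it.

```bash
cat >> h.py <<'E'
def cents(im,lo,hi,box,n=2):
    hsv=cv2.cvtColor(im['pixels'],cv2.COLOR_BGR2HSV); m=np.zeros(hsv.shape[:2],np.uint8); x0,y0,x1,y1=box
    m[y0:y1,x0:x1]=cv2.inRange(hsv[y0:y1,x0:x1],lo,hi)
    k,l,s,c=cv2.connectedComponentsWithStats(m)
    o=sorted(range(1,k),key=lambda i:-s[i,4])[:n]
    return [(c[i],s[i,4],cv2.minAreaRect(np.argwhere(l==i)[:,::-1].astype(np.float32))) for i in o]
E
python3 - <<'E'
from h import *
im=cap('wrist')
y=cents(im,(22,150,120),(35,255,255),(80,150,400,240))
P=[ray(im,*c[0],.0705) for c in y]; print('yel',[c[1] for c in y],np.round(P,4),'mid',(P[0]+P[1])/2,np.degrees(np.arctan2(*(P[0]-P[1])[1::-1])))
r=cents(im,(0,150,90),(6,255,255),(200,120,350,280)); print([(c[1],ray(im,*c[0],.091)) for c in r])
o=cents(im,(5,150,150),(20,255,255),(200,120,350,280),1)[0]; b=cv2.boxPoints(o[2]); 
B=np.array([ray(im,*p,.154)[:2] for p in b]); print('bar',ray(im,*o[0],.154),o[1:],np.round(B,4).tolist())
E
```

```text
yel [np.int32(393), np.int32(384)] [[ 0.5621 -0.0725  0.0705]
 [ 0.6977 -0.0594  0.0705]] mid [ 0.629874   -0.06592228  0.0705    ] -174.4984739574138
[(np.int32(274), array([ 0.62548124, -0.02311714,  0.091     ]))]
bar [ 0.62958404 -0.06492592  0.154     ] (np.int32(794), ((278.40338134765625, 220.49293518066406), (77.16356658935547, 10.296661376953125), 88.99491119384766)) [[0.6243, -0.0417], [0.6304, -0.0411], [0.6352, -0.0905], [0.6287, -0.0912]]
```

>>> {"name": "move_arm", "arguments": {
  "steps": [0, 0, 0.004, -0.004, 0.009, -0.04, 1, 0, 0, 0.004, -0.004, 0.009, -0.04, 1, 0, 0, 0.004, -0.004, 0.009, -0.04, 1, 0, 0, 0.004, -0.004, 0.009, -0.04, 1, 0, 0, 0.004, -0.004, 0.009, -0.04, 1, 0, 0, 0.004, -0.004, 0.009, -0.04, 1, 0, 0, 0.004, -0.004, 0.009, -0.04, 1, 0, 0, 0.004, -0.004, 0.009, -0.04, 1, 0, 0, 0.004, -0.004, 0.009, -0.04, 1, 0, 0, 0.004, -0.004, 0.009, -0.04, 1]
}}

```text
clock: 17.7
position: [0.6289, -0.0607, 0.1853]
ee_rot: [-0.0, 0.668, 0.744, -0.0]
contact_force: [-0.2, -0.1, 0.2]
width: 0.0853
gripper_force: 0.0
```

```bash
python3 - <<'E'
from h import *
st()
E
```

```text
t 17.70 pos [628.9 -60.7 185.3] closeang 6.2 F [-0.2 -0.1  0.2] M [ 0.02 -0.01  0.06] w 85.3 g 0 tilt [-0. -0.]
```

>>> {"name": "move_arm", "arguments": {
  "steps": [0, 0, -0.002, 0.001, -0.005, -0.01, 1, 0, 0, -0.002, 0.001, -0.005, -0.025, 1, 0, 0, -0.002, 0.001, -0.005, -0.037, 1, 0, 0, -0.002, 0.001, -0.005, -0.037, 1, 0, 0, -0.002, 0.001, -0.005, -0.037, -1, 0, 0, -0.002, 0.001, -0.005, -0.037, -1, 0, 0, -0.002, 0.001, -0.005, -0.037, -1, 0, 0, -0.002, 0.001, -0.005, -0.037, -1, 0, 0, -0.002, 0.001, -0.005, -0.037, -1, 0, 0, -0.002, 0.001, -0.005, -0.037, -1],
  "squeeze": 70
}}

```text
clock: 18.7
position: [0.6301, -0.0656, 0.1489]
ee_rot: [0.0, 0.673, 0.74, 0.0]
contact_force: [-0.5, -0.4, 2.3]
width: 0.0146
gripper_force: 71.3
```

```bash
python3 - <<'E'
from h import *
st()
E
```

```text
t 18.70 pos [630.1 -65.6 148.9] closeang 5.5 F [-0.5 -0.4  2.3] M [0.07 0.08 0.01] w 14.6 g 71 tilt [0. 0.]
```

>>> {"name": "move_arm", "arguments": {
  "steps": [0, 0, 0, 0, 0, -0.003, -1, 0, 0, 0, 0, 0, -0.003, -1, 0, 0, 0.015, 0, 0, -0.003, -1, 0, 0, 0.03, 0, 0, -0.003, -1, 0, 0, 0.045, 0, 0, -0.003, -1, 0, 0, 0.06, 0, 0, -0.003, -1, 0, 0, 0.075, 0, 0, -0.003, -1, 0, 0, 0.09, 0, 0, -0.003, -1, 0, 0, 0.105, 0, 0, -0.003, -1, 0, 0, 0.12, 0, 0, -0.003, -1]
}}

```text
clock: 19.7
position: [0.6302, -0.0657, 0.1457]
ee_rot: [0.001, 0.351, 0.936, 0.0]
contact_force: [0.3, -0.1, 4.0]
width: 0.0144
gripper_force: 71.6
```

```bash
python3 - <<'E'
from h import *
st()
E
```

```text
t 19.70 pos [630.2 -65.7 145.7] closeang 48.9 F [ 0.3 -0.1  4. ] M [-0.02  0.03 -0.03] w 14.4 g 72 tilt [0.001 0.   ]
```

Turning freely. Continue to the stop.

>>> {"name": "move_arm", "arguments": {
  "steps": [0, 0, 0.015, 0, 0, 0, -1, 0, 0, 0.03, 0, 0, 0, -1, 0, 0, 0.045, 0, 0, 0, -1, 0, 0, 0.06, 0, 0, 0, -1, 0, 0, 0.075, 0, 0, 0, -1, 0, 0, 0.09, 0, 0, 0, -1, 0, 0, 0.105, 0, 0, 0, -1, 0, 0, 0.12, 0, 0, 0, -1, 0, 0, 0.13, 0, 0, 0, -1, 0, 0, 0.13, 0, 0, 0, -1]
}}

```text
clock: 20.7
position: [0.6302, -0.0658, 0.1457]
ee_rot: [0.001, -0.047, 0.999, -0.0]
contact_force: [0.0, 0.0, 3.9]
width: 0.0147
gripper_force: 71.6
```

```bash
python3 - <<'E'
from h import *
st()
E
```

```text
t 20.70 pos [630.2 -65.8 145.7] closeang -84.6 F [0.  0.  3.9] M [0.03 0.04 0.02] w 14.7 g 72 tilt [ 0.001 -0.   ]
```

>>> {"name": "move_arm", "arguments": {
  "steps": [0, 0, 0, 0, 0, 0.003, -1, 0, 0, 0, 0, 0, 0.006, -1, 0, 0, 0, 0, 0, 0.009, -1, 0, 0, 0, 0, 0, 0.012, -1, 0, 0, 0, 0, 0, 0.012, -1, 0, 0, 0, 0, 0, 0.016, -1, 0, 0, 0, 0, 0, 0.02, -1, 0, 0, 0, 0, 0, 0.025, -1, 0, 0, 0, 0, 0, 0.03, -1, 0, 0, 0, 0, 0, 0.04, -1]
}}

```text
clock: 21.7
position: [0.6294, -0.0656, 0.1853]
ee_rot: [-0.001, -0.048, 0.999, 0.0]
contact_force: [0.3, -0.0, -3.8]
width: 0.0146
gripper_force: 70.6
```

```bash
python3 - <<'E'
from h import *
st(); im=cap('wrist','w7.png');im=cap('top'); 
for z in (.03,): 
    m=cents(im,(0,0,110),(180,50,255),(360,180,440,252),1)[0]; b=cv2.boxPoints(m[2]); print([np.round(ray(im,*p,z)[:2],3).tolist() for p in b], [np.round(ray(im,*p,.03)[:2],3).tolist() for p in [(374,190),(432,189),(432,246),(374,247)]])
cv2.imwrite('pics/m7.png',np.hstack([cv2.resize(im['pixels'][175:275,360:450],(400,444)),cv2.resize(cv2.imread('pics/w7.png'),(400,444))]))
E
```

```text
t 21.70 pos [629.4 -65.6 185.3] closeang -84.5 F [ 0.3 -0.  -3.8] M [-0.01  0.04  0.06] w 14.6 g 71 tilt [-0.001  0.   ]
[[0.525, -0.266], [0.524, -0.441], [0.353, -0.438], [0.354, -0.264]] [[0.519, -0.269], [0.521, -0.441], [0.353, -0.438], [0.351, -0.267]]
```

View pics/m7.png

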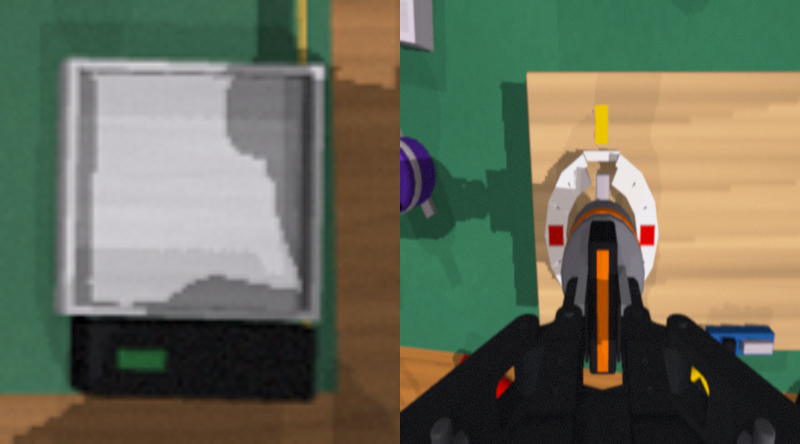

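Spent battery is out, held upright and clear above the ring. Carry it to the tray, centre about (0.437,-0.353).

>>> {"name": "move_arm", "arguments": {
  "steps": [0, 0, 0, 0, 0, 0.02, -1, 0, 0, 0, -0.015, -0.022, 0.02, -1, 0, 0, 0, -0.035, -0.052, 0.02, -1, 0, 0, 0, -0.06, -0.09, 0.02, -1, 0, 0, 0, -0.085, -0.127, 0.02, -1, 0, 0, 0, -0.11, -0.165, 0.02, -1, 0, 0, 0, -0.135, -0.202, 0.02, -1, 0, 0, 0, -0.16, -0.24, 0.02, -1, 0, 0, 0, -0.18, -0.27, 0.02, -1, 0, 0, 0, -0.192, -0.287, 0.01, -1]
}}

```text
clock: 22.8
position: [0.4369, -0.3561, 0.1969]
ee_rot: [0.001, -0.046, 0.999, -0.002]
contact_force: [1.1, -0.7, -5.0]
width: 0.0144
gripper_force: 70.6
```

>>> {"name": "move_arm", "arguments": {
  "steps": [0, 0, 0, 0, 0, -0.02, -1, 0, 0, 0, 0, 0, -0.045, -1, 0, 0, 0, 0, 0, -0.07, -1, 0, 0, 0, 0, 0, -0.09, -1, 0, 0, 0, 0, 0, -0.1, -1, 0, 0, 0, 0, 0, -0.104, -1, 0, 0, 0, 0, 0, -0.107, -1, 0, 0, 0, 0, 0, -0.107, -1, 0, 0, 0, 0, 0, -0.107, -1, 0, 0, 0, 0, 0, -0.107, -1]
}}

```text
clock: 23.8
position: [0.4383, -0.353, 0.0891]
ee_rot: [0.001, -0.048, 0.999, -0.001]
contact_force: [0.2, 0.0, -3.7]
width: 0.0146
gripper_force: 70.4
```

```bash
python3 - <<'E'
from h import *
st(); cap('wrist','w8.png');im=cap('scene')
cv2.imwrite('pics/m8.png',np.hstack([cv2.resize(im['pixels'][110:220,120:250],(400,338)),cv2.resize(cv2.imread('pics/w8.png'),(400,338))]))
E
```

```text
t 23.80 pos [ 438.3 -353.    89.1] closeang -84.5 F [ 0.2  0.  -3.7] M [-0.02  0.02 -0.  ] w 14.6 g 70 tilt [ 0.001 -0.001]
```

View pics/m8.png

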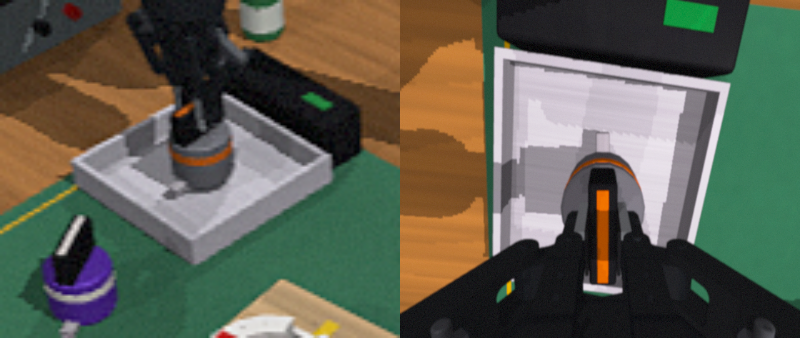

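Centred over the tray, upright. Lower until it touches.

>>> {"name": "move_arm", "arguments": {
  "steps": [0, 0, 0, 0, 0, -0.002, -1, 0, 0, 0, 0, 0, -0.004, -1, 0, 0, 0, 0, 0, -0.006, -1, 0, 0, 0, 0, 0, -0.007, -1, 0, 0, 0, 0, 0, -0.008, -1, 0, 0, 0, 0, 0, -0.008, -1, 0, 0, 0, 0, 0, -0.008, -1, 0, 0, 0, 0, 0, -0.008, -1, 0, 0, 0, 0, 0, -0.008, -1, 0, 0, 0, 0, 0, -0.008, -1]
}}

```text
clock: 24.9
position: [0.4379, -0.3527, 0.0804]
ee_rot: [0.0, -0.048, 0.999, 0.0]
contact_force: [0.6, 0.5, -2.9]
width: 0.0146
gripper_force: 70.7
```

>>> {"name": "move_arm", "arguments": {
  "steps": [0, 0, 0, 0, 0, -0.001, -1, 0, 0, 0, 0, 0, -0.002, -1, 0, 0, 0, 0, 0, -0.003, -1, 0, 0, 0, 0, 0, -0.003, -1, 0, 0, 0, 0, 0, -0.003, -1, 0, 0, 0, 0, 0, -0.003, -1, 0, 0, 0, 0, 0, -0.003, -1, 0, 0, 0, 0, 0, -0.003, -1, 0, 0, 0, 0, 0, -0.003, -1, 0, 0, 0, 0, 0, -0.003, -1]
}}

```text
clock: 25.9
position: [0.438, -0.3528, 0.08]
ee_rot: [0.0, -0.048, 0.999, -0.001]
contact_force: [-3.0, 3.6, 14.2]
width: 0.0144
gripper_force: 72.9
```

Touching. Ease off, release and lift away toward the fresh battery.

>>> {"name": "move_arm", "arguments": {
  "steps": [0, 0, 0, 0, 0, 0.002, -1, 0, 0, 0, 0, 0, 0.002, -0.5, 0, 0, 0, 0, 0, 0.002, 0.2, 0, 0, 0, 0, 0, 0.002, 1, 0, 0, 0, 0, 0, 0.002, 1, 0, 0, 0, 0, 0, 0.002, 1, 0, 0, 0, 0, 0, 0.03, 1, 0, 0, 0, 0, 0, 0.07, 1, 0, 0, 0, 0, 0, 0.11, 1, 0, 0, 0, 0, 0, 0.12, 1]
}}

```text
clock: 26.9
position: [0.4397, -0.3545, 0.2021]
ee_rot: [0.003, -0.048, 0.999, -0.003]
contact_force: [0.3, -0.8, -0.3]
width: 0.0851
gripper_force: 0.0
```

>>> {"name": "move_arm", "arguments": {
  "steps": [0, 0, 0.02, 0.04, 0.01, 0, 1, 0, 0, 0.04, 0.08, 0.02, 0, 1, 0, 0, 0.06, 0.12, 0.03, 0, 1, 0, 0, 0.07, 0.16, 0.04, 0, 1, 0, 0, 0.07, 0.182, 0.047, 0, 1, 0, 0, 0.07, 0.182, 0.047, 0, 1, 0, 0, 0.07, 0.182, 0.047, 0, 1, 0, 0, 0.07, 0.182, 0.047, 0, 1, 0, 0, 0.07, 0.182, 0.047, 0, 1, 0, 0, 0.07, 0.182, 0.047, 0, 1]
}}

```text
clock: 27.9
position: [0.6189, -0.3062, 0.1977]
ee_rot: [-0.0, -0.264, 0.965, -0.0]
contact_force: [-0.4, -0.9, -0.4]
width: 0.0853
gripper_force: 0.0
```

```bash
python3 - <<'E'
from h import *
st(); w=cap('wrist','w9.png');im=cap('scene')
cv2.imwrite('pics/m9.png',np.hstack([cv2.resize(im['pixels'][110:220,120:250],(400,338)),cv2.resize(w['pixels'],(400,338))]))
for c in cents(w,(0,0,170),(180,60,255),(180,100,400,330),4): print(c, [np.round(ray(w,*c[0],z)[:2],4) for z in(.006,.079)])
for c in cents(w,(125,60,40),(160,255,255),(180,100,400,330),2): print(c[:2],ray(w,*c[0],.048))
E
```

```text
t 27.90 pos [ 618.9 -306.2  197.7] closeang -59.4 F [-0.4 -0.9 -0.4] M [-0.07 -0.06 -0.05] w 85.3 g 0 tilt [-0. -0.]
(array([280.42902208, 214.71293375]), np.int32(634), ((280.4999694824219, 214.99998474121094), (8.999998092651367, 63.99999237060547), 0.0)) [array([ 0.6408, -0.2965]), array([ 0.6223, -0.3066])]
(array([368.00665188, 108.10643016]), np.int32(451), ((365.4999694824219, 110.5), (46.99999237060547, 20.999996185302734), 0.0)) [array([ 0.5156, -0.2793]), array([ 0.5259, -0.2933])]
(array([282.04316547, 156.35251799]), np.int32(139), ((281.5, 157.0), (14.0, 11.0), 90.0)) [array([ 0.5915, -0.3237]), array([ 0.5843, -0.3275])]
(array([302.61538462, 176.76923077]), np.int32(13), ((302.6463623046875, 176.81707763671875), (9.214252471923828, 1.0932164192199707), 38.65980529785156)) [array([ 0.5981, -0.2973]), array([ 0.5894, -0.3072])]
(array([281.18417899, 200.85737115]), np.int32(2503)) [ 0.61946607 -0.3078228   0.048     ]
(array([301.5, 173.5]), np.int32(2)) [ 0.59128153 -0.30518883  0.048     ]
```

View pics/m9.png

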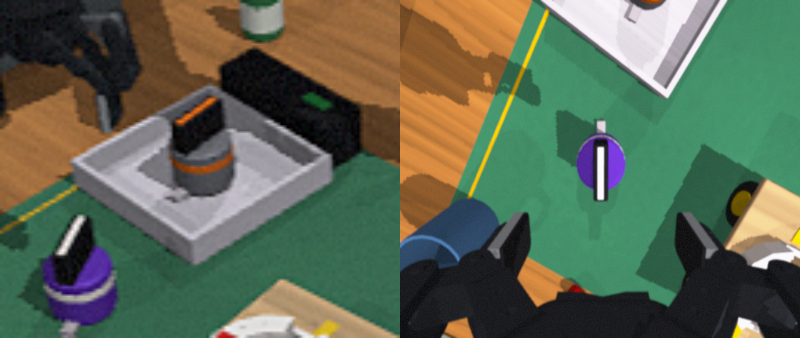

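Spent battery stands upright in the tray. The fresh battery's bar is at wrist (280,215), aligned with the jaws.

>>> {"name": "move_arm", "arguments": {
  "steps": [0, 0, 0, 0.0035, -0.0005, -0.04, 1, 0, 0, 0, 0.0035, -0.0005, -0.08, 1, 0, 0, 0, 0.0035, -0.0005, -0.11, 1, 0, 0, 0, 0.0035, -0.0005, -0.123, 1, 0, 0, 0, 0.0035, -0.0005, -0.123, 1, 0, 0, 0, 0.0035, -0.0005, -0.123, -1, 0, 0, 0, 0.0035, -0.0005, -0.123, -1, 0, 0, 0, 0.0035, -0.0005, -0.123, -1, 0, 0, 0, 0.0035, -0.0005, -0.123, -1, 0, 0, 0, 0.0035, -0.0005, -0.123, -1],
  "squeeze": 70
}}

```text
clock: 29.0
position: [0.6237, -0.3062, 0.0756]
ee_rot: [0.001, -0.264, 0.964, -0.0]
contact_force: [0.9, -1.2, -1.9]
width: 0.0145
gripper_force: 68.8
```

```bash
python3 - <<'E'
from h import *
st()
E
```

```text
t 29.00 pos [ 623.7 -306.2   75.6] closeang -59.3 F [ 0.9 -1.2 -1.9] M [-0.17 -0.19  0.02] w 14.5 g 69 tilt [ 0.001 -0.   ]
```

>>> {"name": "move_arm", "arguments": {
  "steps": [0, 0, 0, 0, 0, 0.03, -1, 0, 0, 0, 0, 0, 0.07, -1, 0, 0, 0, 0, 0, 0.11, -1, 0, 0, 0, 0, 0.01, 0.125, -1, 0, 0, -0.015, 0.001, 0.04, 0.125, -1, 0, 0, -0.03, 0.002, 0.075, 0.125, -1, 0, 0, -0.045, 0.003, 0.115, 0.125, -1, 0, 0, -0.06, 0.004, 0.155, 0.125, -1, 0, 0, -0.07, 0.005, 0.195, 0.125, -1, 0, 0, -0.07, 0.0065, 0.225, 0.125, -1]
}}

```text
clock: 30.0
position: [0.628, -0.0774, 0.1973]
ee_rot: [-0.002, -0.048, 0.999, 0.001]
contact_force: [-0.1, -0.7, -4.8]
width: 0.0146
gripper_force: 69.3
```

>>> {"name": "move_arm", "arguments": {
  "steps": [0, 0, 0, 0, 0.01, 0, -1, 0, 0, 0, 0, 0.014, 0, -1, 0, 0, 0, 0, 0.014, 0, -1, 0, 0, 0, 0, 0.014, 0, -1, 0, 0, 0, 0, 0.014, 0, -1, 0, 0, 0, 0, 0.014, 0, -1, 0, 0, 0, 0, 0.014, 0, -1, 0, 0, 0, 0, 0.014, 0, -1, 0, 0, 0, 0, 0.014, 0, -1, 0, 0, 0, 0, 0.014, 0, -1]
}}

```text
clock: 31.0
position: [0.6299, -0.0672, 0.1993]
ee_rot: [0.0, -0.048, 0.999, 0.0]
contact_force: [-1.1, 0.2, -4.8]
width: 0.0144
gripper_force: 69.3
```

```bash
python3 - <<'E'
from h import *
st(); s=manip.get_state(); w=cap('wrist','w10.png'); b=s['position'][2]-.0756
print('bottom',b)
for c in cents(w,(22,150,120),(35,255,255),(200,60,380,200),2): print('yel',c[0],c[1],ray(w,*c[0],.0705))
for c in cents(w,(0,150,90),(6,255,255),(150,60,450,350),3): print('red',c[0],c[1],ray(w,*c[0],.091))
for c in cents(w,(0,0,140),(180,60,255),(240,200,320,420),4): print('wh',c[0],c[1],[np.round(ray(w,*c[0],z)[:2],4) for z in(b+.004,b+.079)])
E
```

```text
t 31.00 pos [629.9 -67.2 199.3] closeang -84.5 F [-1.1  0.2 -4.8] M [-0.03  0.    0.02] w 14.4 g 69 tilt [0. 0.]
bottom 0.12372811587564195
yel [284.06551724 116.50344828] 580 [ 0.56202623 -0.07304957  0.0705    ]
red [344.49668874 215.05298013] 302 [ 0.62561172 -0.02359402  0.091     ]
red [224.3003663  215.35897436] 273 [ 0.63394513 -0.10922195  0.091     ]
red [156.5 349. ] 4 [ 0.75098714 -0.15814435  0.091     ]
wh [283.57554787 289.19204152] 1734 [array([ 0.6684, -0.0633]), array([ 0.6279, -0.0672])]
wh [310.52702703 203.77027027] 74 [array([ 0.6106, -0.0526]), array([ 0.5921, -0.0605])]
wh [240.  200.5] 2 [array([ 0.6125, -0.0947]), array([ 0.5933, -0.0866])]
wh [265. 200.] 1 [array([ 0.6108, -0.0799]), array([ 0.5923, -0.0774])]
```

View pics/w10.png

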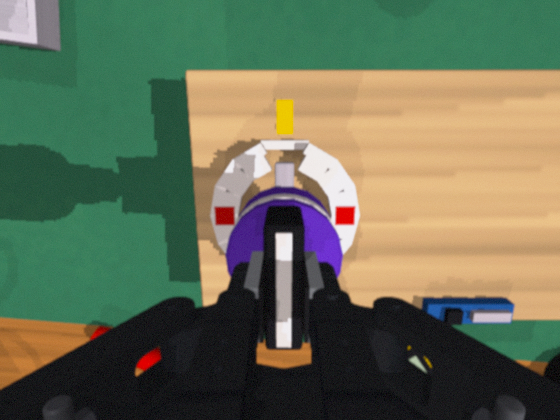

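Lug lies in line with the slot and yellow mark at (284,117), with red marks symmetric at (224,215) and (344,215). Lower in.

>>> {"name": "move_arm", "arguments": {
  "steps": [0, 0, 0, 0.0015, 0.001, -0.008, -1, 0, 0, 0, 0.0015, 0.001, -0.016, -1, 0, 0, 0, 0.0015, 0.001, -0.022, -1, 0, 0, 0, 0.0015, 0.001, -0.026, -1, 0, 0, 0, 0.0015, 0.001, -0.029, -1, 0, 0, 0, 0.0015, 0.001, -0.032, -1, 0, 0, 0, 0.0015, 0.001, -0.035, -1, 0, 0, 0, 0.0015, 0.001, -0.037, -1, 0, 0, 0, 0.0015, 0.001, -0.037, -1, 0, 0, 0, 0.0015, 0.001, -0.037, -1]
}}

```text
clock: 32.05
position: [0.6314, -0.0661, 0.1624]
ee_rot: [0.0, -0.048, 0.999, 0.0]
contact_force: [0.4, 0.2, -3.4]
width: 0.0148
gripper_force: 69.3
```

```bash
python3 - <<'E'
from h import *
st()
E
```

```text
t 32.05 pos [631.4 -66.1 162.4] closeang -84.5 F [ 0.4  0.2 -3.4] M [ 0.02  0.02 -0.05] w 14.8 g 69 tilt [0. 0.]
```

It is inside the ring with no contact. Press down to about 2 mm above the floor.

>>> {"name": "move_arm", "arguments": {
  "steps": [0, 0, 0, 0, 0, -0.003, -1, 0, 0, 0, 0, 0, -0.006, -1, 0, 0, 0, 0, 0, -0.008, -1, 0, 0, 0, 0, 0, -0.01, -1, 0, 0, 0, 0, 0, -0.012, -1, 0, 0, 0, 0, 0, -0.013, -1, 0, 0, 0, 0, 0, -0.014, -1, 0, 0, 0, 0, 0, -0.0145, -1, 0, 0, 0, 0, 0, -0.0145, -1, 0, 0, 0, 0, 0, -0.0145, -1]
}}

```text
clock: 33.05
position: [0.6316, -0.0662, 0.1481]
ee_rot: [0.0, -0.048, 0.999, -0.0]
contact_force: [0.1, 0.2, 2.9]
width: 0.0144
gripper_force: 70.3
```

```bash
python3 - <<'E'
from h import *
st()
E
```

```text
t 33.05 pos [631.6 -66.2 148.1] closeang -84.5 F [0.1 0.2 2.9] M [0.03 0.1  0.  ] w 14.4 g 70 tilt [ 0. -0.]
```

>>> {"name": "move_arm", "arguments": {
  "steps": [0, 0, -0.015, 0, 0, -0.0005, -1, 0, 0, -0.03, 0, 0, -0.0005, -1, 0, 0, -0.045, 0, 0, -0.0005, -1, 0, 0, -0.06, 0, 0, -0.0005, -1, 0, 0, -0.075, 0, 0, -0.0005, -1, 0, 0, -0.09, 0, 0, -0.0005, -1, 0, 0, -0.105, 0, 0, -0.0005, -1, 0, 0, -0.12, 0, 0, -0.0005, -1, 0, 0, -0.12, 0, 0, -0.0005, -1, 0, 0, -0.12, 0, 0, -0.0005, -1]
}}

```text
clock: 34.05
position: [0.6318, -0.0666, 0.1476]
ee_rot: [0.001, 0.323, 0.947, -0.0]
contact_force: [-0.3, -1.7, 3.3]
width: 0.0141
gripper_force: 70.3
```

>>> {"name": "move_arm", "arguments": {
  "steps": [0, 0, -0.015, 0, 0, 0, -1, 0, 0, -0.03, 0, 0, 0, -1, 0, 0, -0.045, 0, 0, 0, -1, 0, 0, -0.06, 0, 0, 0, -1, 0, 0, -0.075, 0, 0, 0, -1, 0, 0, -0.09, 0, 0, 0, -1, 0, 0, -0.105, 0, 0, 0, -1, 0, 0, -0.12, 0, 0, 0, -1, 0, 0, -0.13, 0, 0, 0, -1, 0, 0, -0.13, 0, 0, 0, -1]
}}

```text
clock: 35.05
position: [0.6314, -0.0663, 0.1474]
ee_rot: [0.0, 0.672, 0.74, -0.0]
contact_force: [-0.4, -0.2, 3.2]
width: 0.0144
gripper_force: 70.3
```

```bash
python3 - <<'E'
from h import *
st()
E
```

```text
t 35.05 pos [631.4 -66.3 147.4] closeang 5.5 F [-0.4 -0.2  3.2] M [-0.23  0.04 -0.04] w 14.4 g 70 tilt [ 0. -0.]
```

>>> {"name": "move_arm", "arguments": {
  "steps": [0, 0, -0.002, 0, 0, 0, -1, 0, 0, -0.004, 0, 0, 0, -1, 0, 0, -0.006, 0, 0, 0, -1, 0, 0, -0.006, 0, 0, 0, -1, 0, 0, -0.006, 0, 0, 0, -1, 0, 0, -0.006, 0, 0, 0, -1, 0, 0, -0.006, 0, 0, 0.001, -1, 0, 0, -0.006, 0, 0, 0.002, -1, 0, 0, -0.006, 0, 0, 0.0025, -1, 0, 0, -0.006, 0, 0, 0.0025, -1]
}}

```text
clock: 36.05
position: [0.6314, -0.0662, 0.1498]
ee_rot: [0.0, 0.686, 0.727, 0.0]
contact_force: [0.1, -1.4, 1.9]
width: 0.0145
gripper_force: 70.2
```

```bash
python3 - <<'E'
from h import *
st()
E
```

```text
t 36.05 pos [631.4 -66.2 149.8] closeang 3.3 F [ 0.1 -1.4  1.9] M [-0.35 -0.06 -0.  ] w 14.5 g 70 tilt [0. 0.]
```

Release and back off upward, then check.

>>> {"name": "move_arm", "arguments": {
  "steps": [0, 0, 0, 0, 0, 0.0005, -0.6, 0, 0, 0, 0, 0, 0.0005, 0, 0, 0, 0, 0, 0, 0.0005, 1, 0, 0, 0, 0, 0, 0.0005, 1, 0, 0, 0, 0, 0, 0.0005, 1, 0, 0, 0, 0, 0, 0.0005, 1, 0, 0, 0, 0, 0, 0.03, 1, 0, 0, 0, 0, 0, 0.07, 1, 0, 0, 0, 0, 0, 0.09, 1, 0, 0, 0, 0, 0, 0.09, 1]
}}

```text
clock: 37.05
position: [0.6333, -0.0665, 0.2438]
ee_rot: [0.003, 0.686, 0.727, 0.002]
contact_force: [-0.3, 0.1, 0.1]
width: 0.0853
gripper_force: 0.0
```

```bash
python3 - <<'E'
from h import *
st(); w=cap('wrist','w12.png'); o=cents(w,(0,0,170),(180,70,255),(250,150,310,330),3)
for c in o: print(c, ray(w,*c[0],.154))
im=cap('scene'); cv2.imwrite('pics/m12.png',np.hstack([cv2.resize(w['pixels'][90:330,150:420],(380,338)),cv2.resize(im['pixels'][110:370,120:470],(420,338))]))
E
```

```text
t 37.05 pos [633.3 -66.5 243.8] closeang 3.3 F [-0.3  0.1  0.1] M [ 0.02  0.02 -0.02] w 85.3 g 0 tilt [0.003 0.002]
(array([281.11081794, 158.01319261]), np.int32(758), ((279.5, 162.0), (24.0, 59.0), 90.0)) [ 0.62969383 -0.02411201  0.154     ]
(array([279.73264402, 219.44017725]), np.int32(677), ((279.5, 220.5), (71.0, 9.0), 90.0)) [ 0.63099904 -0.0645103   0.154     ]
(array([256.61111111, 248.42222222]), np.int32(180), ((255.02157592773438, 247.61231994628906), (28.476064682006836, 12.00230884552002), 48.17982482910156)) [ 0.61647242 -0.08583909  0.154     ]
```

View pics/m12.png

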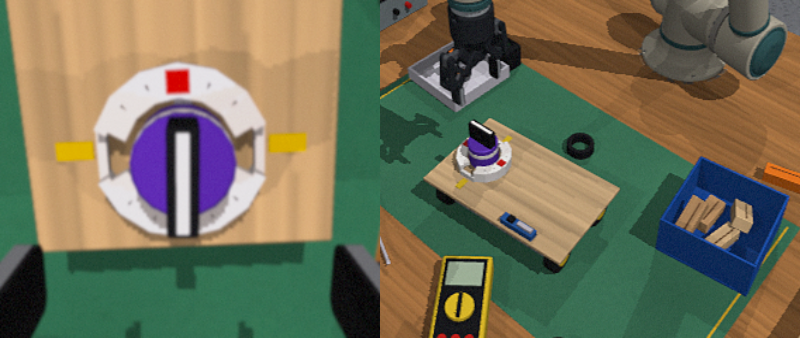

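The bar points at the red mark, the slots are empty, four offcuts are in the bin, and no other offcut is on the deck or bench. Hand in.

```bash
python3 -c "
from rig import manip
print(manip.sign_off())"
```

```text
the job is handed in; nothing more can be done
None
```

I handed the job in at about 37 s: all four offcuts I found are in the bin, the flat battery stands upright in the charging tray, the charged battery is twisted clockwise into the locked position, and the tape was left alone.

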